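# Latch the dish shaker and key in a run

### The job

Get the dish shaker running: push its lid down until the catch snaps shut, then press the yellow key, then the blue key, then the green key, each fully down and one at a time. Press the keys gently, do not press the red one, press no key while the lid is still open, and leave the cup and the tape roll beside the shaker where they are.

Things in the scene. Friction and masses are not known exactly. Their poses are not given: they have to be found in the camera images.
- shaker: white benchtop dish shaker, fixed to the worktop: 240 mm deep (x), 230 mm wide (y), 106 mm high with the lid shut. Origin: centre of the underside, on the worktop; x points to its back (hinge side), y to its left as the robot sees it, z up; turned at most 0.3 rad. In front a sloping keypad, behind it a chamber with two petri dishes under a lid
- keypad (a point): middle of the grey keypad face, which slopes up to the back at 20 degrees; axes as the shaker's; outward normal (-0.342, 0, 0.940). Four keys in a row across it, 55 mm apart, in any colour order. The collars round the keys are set to heights that no reading gives, different for each key and each time: feel for the caps. Collars do not yield to pressing
- lid (a joint): angle of the blue-framed clear lid in rad: 0 shut, grows as its front edge rises (starts 0.35 to 0.7, stop at 1.0). A plate 170 mm deep, 218 mm wide, 12 mm thick, hinged at its rear edge. Friction holds it at any angle; about 3 N down on the front edge moves it
- lid_hinge (a point): point on the lid's hinge line, middle of its width, half-way through the lid's thickness at its rear edge: (0.117, 0, 0.100) in the shaker's frame. The hinge line runs along the shaker's y
- lid_pad (a point): centre of the dark push pad (26 x 60 mm, almost flush) on the lid's upper face, middle of its front edge: 150 mm from the hinge line along the lid, 7.5 mm above its mid-plane, 20 mm behind the front edge. Axes turn with the lid; lid shut, they are the shaker's
- tongue (a joint): how far the sprung steel tongue under the middle of the lid's front edge is pushed back, in m: 0 out, 0.010 fully in. Below a lid angle of about 0.1 rad its sloped lower face rides over the strike bar, which takes about 10 N of push on the pad; it springs out under the bar at about 0.04 rad. Latched: lid below 0.02, tongue below 0.003
- strike_bar (a point): middle of the steel strike bar (6 mm thick, along the shaker's y) on the chamber's front wall, under which the tongue catches
- yellow_unit: housing of the yellow key: a black disc, 43 mm across, on the keypad face. Origin: the disc's centre on the face; axes as the shaker's. In it stand an aluminium collar (36 mm across) and in that the round yellow key cap, 30 mm across, top 13 mm above the collar's, both on the axis (-0.342, 0, 0.940) of this frame. The cap's top is 18 to 26 mm out along it: see keypad
- yellow_key (a joint): how far the yellow key is pressed along its axis into the face, in m: 0 up, 0.010 down on its stop. Spring: about 2 N to start it, 6 N at the stop; it springs back when let go. It counts as fully pressed beyond 0.007
- blue_unit: housing of the blue key: a black disc, 43 mm across, on the keypad face. Origin: the disc's centre on the face; axes as the shaker's. In it stand an aluminium collar (36 mm across) and in that the round blue key cap, 30 mm across, top 13 mm above the collar's, both on the axis (-0.342, 0, 0.940) of this frame. The cap's top is 18 to 26 mm out along it: see keypad
- blue_key (a joint): how far the blue key is pressed along its axis into the face, in m: 0 up, 0.010 down on its stop. Spring: about 2 N to start it, 6 N at the stop; it springs back when let go. It counts as fully pressed beyond 0.007
- green_unit: housing of the green key: a black disc, 43 mm across, on the keypad face. Origin: the disc's centre on the face; axes as the shaker's. In it stand an aluminium collar (36 mm across) and in that the round green key cap, 30 mm across, top 13 mm above the collar's, both on the axis (-0.342, 0, 0.940) of this frame. The cap's top is 18 to 26 mm out along it: see keypad
- green_key (a joint): how far the green key is pressed along its axis into the face, in m: 0 up, 0.010 down on its stop. Spring: about 2 N to start it, 6 N at the stop; it springs back when let go. It counts as fully pressed beyond 0.007
- red_unit: housing of the red key: a black disc, 43 mm across, on the keypad face. Origin: the disc's centre on the face; axes as the shaker's. In it stand an aluminium collar (36 mm across) and in that the round red key cap, 30 mm across, top 13 mm above the collar's, both on the axis (-0.342, 0, 0.940) of this frame. The cap's top is 18 to 26 mm out along it: see keypad
- red_key (a joint): how far the red key is pressed along its axis into the face, in m: 0 up, 0.010 down on its stop. Spring: about 2 N to start it, 6 N at the stop; it springs back when let go. It counts as fully pressed beyond 0.007
- cup: bystander: clear specimen cup with an orange lid, 61 mm across, 70 mm high, loose beside the shaker; origin at the centre of its underside
- tape: bystander: roll of tan packing tape lying flat, 94 mm across, 48 mm high, loose beside the shaker; origin at the centre of its underside

How it is judged:
By the outcome, as a careful person would: the job done as asked, in the order asked, and still so for the second after the job is handed in, with the robot touching nothing.
It also fails if it takes over 54 s, if anything falls off the work surface, if the arm or the gripper's body presses on something with over 40 N, if the wrist force passes 120 N, or if a joint passes its speed limit or range.

### The arm

A 6-joint arm with a two-finger parallel gripper is mounted at the origin on a cart in front of the work surface, level with it; the furniture and walls round the work are solid. World frame = base frame: x ahead of the robot, y to its left, z up, the work surface at z = 0. Lengths are in m, angles in rad, forces in N, time in s.
With the tool pointing down it reaches from about 0.35 to 0.975 m from the base axis. Payload 4.9 kg.
Tool frame: the origin (TCP) lies on the mounting face of the last link; the fingertips stand 173 mm ahead of it and the grasp point (between the pads) lies 155 mm ahead of it; z points along the fingers, y is the line along which they close (so a half turn about z gives the same grasp; the last joint's range is limited). The gripper opens to 85 mm and grips with 20 to 120 N. Pads are 22 mm wide; open, the fingers measure 114 mm over their backs; the gripper's body (76 mm by 85 mm) begins 54 mm behind the grasp point. The pads swing forward as they close: fully open they stand 13 mm farther back than shut.
Start: joints at [-1.221, 0.053, 1.613, -0, 1.476, -0.119], TCP at [0.282, -0.558, 0.405] pointing down, gripper open.
Joint ranges: [-3.01, 3.01], [-1.01, 2.22], [0.06, 2.58], [-1.02, 4.17], [0.09, 2.62], [-3.14, 3.14]. Speed limits (rad/s): [2.57, 2.57, 3.14, 3.14, 3.14, 3.14].

### API

Orientations are given as a rotation vector (axis times angle).
In Python, from station import monitor, eyes, finish_job gives the robot as it stands. The module is installed in compiled form; this text tells all that it offers.
- The arm moves only by the tool step_arm, never from a script. Its argument "commands" is a list of rows, each a list of 3 entries, a list of its own where there are three numbers: the opening in per cent of the stroke, from 0 (shut) to 100 (fully open), then the shift along the tool's x, y, z in mm, then the turn about the tool's z in degrees. In form: [[hand, [x, y, z], yaw], ...]. A call has 1 to 12 rows; each row is the pose to reach, as a shift and turn from the pose commanded when the call began, along the tool's axes at that moment; what a row does not reach only later rows make up. A row lasts 1/8 s, in which the tool goes at most 62.5 mm and 10.7 degrees, less where a joint would pass 70% of its speed; a pose out of reach is approached as far as the arm can. A call with a gripper value outside its range is refused whole. The fingers move at their own pace and stop on an object; "squeeze" is the grip in N (left out, the last holds). Time passes only in rows, so rows that repeat a pose let the fingers close. It gives the time, the measured TCP pose, the force, the opening and the grip force at its end, in the units of the state.
- monitor.get_obs(): the state, without advancing time (a new reading comes with each control period).
- eyes.get_image(name): name is "scene" or "top"; returns the picture (400x640x3 uint8, red, green, blue); there is no depth.
- eyes.camera_info(name): a dict with "camera_matrix" (3x3 intrinsics, pixels), "extrinsics" (4x4, takes a point from camera to world coordinates). Camera axes: x right, y down, z forward; pixel columns grow to the right and rows downward; lengths in m; the calibration is good to about 2 mm. A picture is of the moment at which its call begins. camera_info takes no time and is no camera call.
- finish_job(): hands the job in; it is judged then, once.
The state is a dict: "t": time; "q": joint angles; "dq": joint speeds; "effort": joint torques, N m; "tool_pos": TCP position; "tool_rot": TCP orientation; "contact_force": force on the tool from outside, world axes, zero at the start; "wrist_torque": the same for the moment, N m; "opening": finger opening in m; "grip_force": force on a finger pad.
Only numpy, scipy, OpenCV 4.12 (cv2) and the standard library are available. Lean on these libraries where they do the work, as an engineer would, in place of code of your own. Each camera call takes 0.05 s, during which the arm holds its last target. There are 200 camera calls.

## Working session

There is one attempt and no reset: what is moved stays moved. The work goes in short steps, Python scripts to look and compute and a tool call to move; the robot and the scene stay as the last step left them, time stands still between calls to the robot, and variables do not carry over. Pictures are saved under pics/ and viewed, at most 10 in all, crops included, and the job is handed in when it is done.

Besides the shell and the picture viewer there is one more tool, called after ">>>" as a command line: name --argument value ..., lists and objects as JSON in quotes. step_arm: Moves the arm, as the interface text tells. Its arguments: {"type":"object","properties":{"commands":{"type":"array"},"squeeze":{"type":"number"}},"required":["commands"]}

```bash
mkdir -p pics; python3 - <<'E'
from station import monitor, eyes
import cv2,numpy as np
o=monitor.get_obs(); print({k:np.round(v,3).tolist() for k,v in o.items()})
for n in ("scene","top"):
    im=eyes.get_image(n); cv2.imwrite(f"pics/{n}0.png",im[:,:,::-1]); i=eyes.camera_info(n)
    print(n,np.round(i["camera_matrix"],1).tolist(),np.round(i["extrinsics"],3).tolist())
E
```

```text
{'t': 0.0, 'q': [-1.221, 0.053, 1.614, -0.0, 1.476, -0.119], 'dq': [0.001, -0.002, 0.0, 0.001, 0.001, -0.002], 'effort': [0.0, -39.368, -37.018, -0.0, 0.007, 0.0], 'tool_pos': [0.282, -0.557, 0.403], 'tool_rot': [-3.054, -0.729, 0.0], 'contact_force': [0.711, -0.035, -0.606], 'wrist_torque': [0.005, -0.007, -0.037], 'grip_force': 0.0, 'opening': 0.085}
scene [[444.3, 0.0, 313.3], [0.0, 444.3, 189.5], [0.0, 0.0, 1.0]] [[-0.794, -0.334, 0.509, 0.08], [-0.608, 0.419, -0.674, 0.684], [0.012, -0.844, -0.536, 0.624], [0.0, 0.0, 0.0, 1.0]]
top [[453.0, 0.0, 322.0], [0.0, 453.0, 202.1], [0.0, 0.0, 1.0]] [[-0.004, -0.988, 0.156, 0.461], [-1.0, 0.005, 0.005, -0.025], [-0.006, -0.156, -0.988, 1.058], [0.0, 0.0, 0.0, 1.0]]
```

View pics/scene0.png

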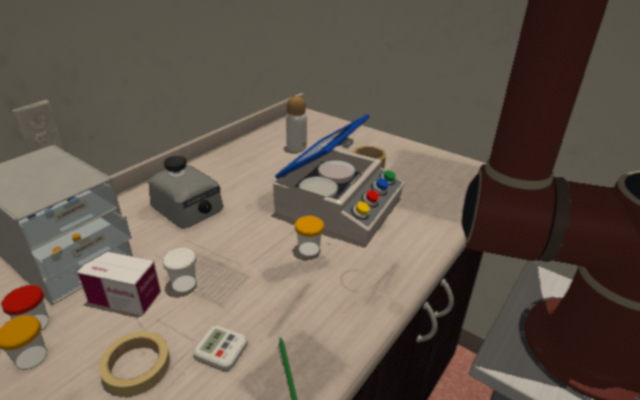

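View pics/top0.png

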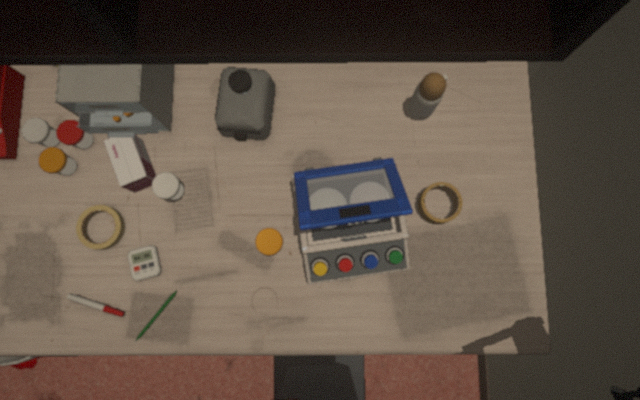

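The scene view shows the lid open, with its front tip at about (368,118) and the keys yellow (363,209), red (373,197), blue (382,185), green (390,175). The top view has the keys at (320,268), (345,263), (371,261), (396,256), the pad at (354,212), the cup at (268,241) and the tape at (440,203).

```bash
cat > h.py <<'E'
import cv2,numpy as np
from station import monitor,eyes
I={n:eyes.camera_info(n) for n in("scene","top")}
def ray(n,p):
    K=np.array(I[n]["camera_matrix"]);T=np.array(I[n]["extrinsics"])
    d=T[:3,:3]@np.linalg.solve(K,[p[0],p[1],1]);return T[:3,3],d/np.linalg.norm(d)
def tri(a,b):
    (o,d),(p,e)=ray("scene",a),ray("top",b)
    s=np.linalg.lstsq(np.c_[d,-e],p-o,rcond=None)[0];x,y=o+s[0]*d,p+s[1]*e
    return (x+y)/2,np.linalg.norm(x-y)
def onz(n,p,z):
    o,d=ray(n,p);return o+d*(z-o[2])/d[2]
def proj(n,X):
    K=np.array(I[n]["camera_matrix"]);T=np.linalg.inv(I[n]["extrinsics"]);c=K@(T[:3,:3]@X+T[:3,3]);return c[:2]/c[2]
E
python3 - <<'E'
from h import *
R={"scene":(335,150,415,235),"top":(300,240,415,285)}
hue={"yellow":(20,34),"red":(-8,8),"blue":(105,125),"green":(45,85)}
C={}
for n in R:
    im=cv2.imread(f"pics/{n}0.png");x0,y0,x1,y1=R[n];h=cv2.cvtColor(im,cv2.COLOR_BGR2HSV)[y0:y1,x0:x1].astype(int)
    for k,(a,b) in hue.items():
        H=h[...,0]-(180*(h[...,0]>170) if a<0 else 0)
        m=((H>=a)&(H<=b)&(h[...,1]>110)&(h[...,2]>50)).astype(np.uint8)
        _,_,st,ce=cv2.connectedComponentsWithStats(m);
        o=[i for i in np.argsort(-st[1:,4])+1][:2]
        print(n,k,[(st[i].tolist(),(ce[i]+[x0,y0]).round(1).tolist()) for i in o]);C[n,k]=ce[o[0]]+[x0,y0]
P=[]
for k in hue:
    X,e=tri(C["scene",k],C["top",k]);P.append(X);print(k,X.round(4),round(e,4), onz("top",C["top",k],.075).round(4))
print([np.linalg.norm(P[i+1]-P[i]).round(4) for i in range(3)])
for n,(x0,y0,x1,y1) in {"scene":(265,105,415,245),"top":(285,150,425,290)}.items():
    c=cv2.imread(f"pics/{n}0.png")[y0:y1,x0:x1];cv2.imwrite(f"pics/{n}c.png",cv2.resize(c,None,fx=4,fy=4,interpolation=cv2.INTER_CUBIC))
E
```

```text
scene yellow [([21, 51, 14, 14, 158], [362.3, 207.4])]
scene red [([31, 39, 14, 14, 139], [372.3, 195.6])]
scene blue [([42, 28, 12, 12, 103], [382.1, 183.4])]
scene green [([50, 21, 10, 10, 81], [389.4, 175.5])]
top yellow [([13, 22, 15, 14, 162], [320.0, 268.7])]
top red [([38, 18, 15, 14, 160], [345.0, 264.8])]
top blue [([65, 16, 13, 12, 120], [370.7, 261.6])]
top green [([90, 11, 12, 12, 113], [395.3, 256.9])]
yellow [ 0.4719 -0.0141  0.0765] 0.0017 [ 0.4712 -0.0145  0.075 ]
red [ 0.4796 -0.068   0.0766] 0.0012 [ 0.4791 -0.0684  0.075 ]
blue [ 0.4861 -0.123   0.08  ] 0.0012 [ 0.4858 -0.1237  0.075 ]
green [ 0.4962 -0.1769  0.0729] 0.0012 [ 0.4955 -0.1769  0.075 ]
[np.float64(0.0544), np.float64(0.0554), np.float64(0.0553)]
```

View pics/scenec.png

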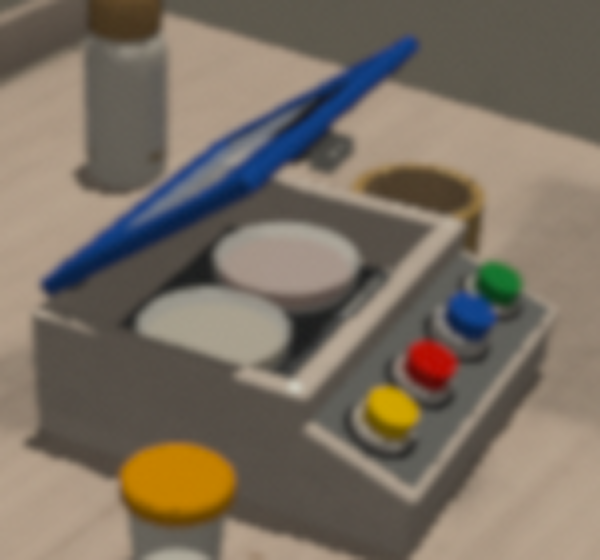

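View pics/topc.png

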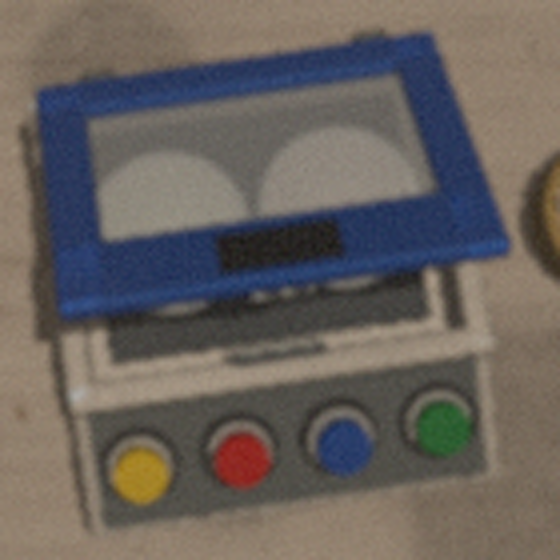

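The crops show the lid's front-right corner at scene (369,115.5) and top (412,212), and the rear corners at top (294.5,173) and (393,159). The pad is at top (355,211).

```bash
cat >> h.py <<'E'
from scipy.spatial.transform import Rotation as Ro
yaw=np.arctan2(.0243,.1628);ex=np.array([np.cos(yaw),np.sin(yaw),0]);ey=np.array([-np.sin(yaw),np.cos(yaw),0])
def totool(target_tip):  # shift in tool mm to bring the tip (173 mm) to the target
    o=monitor.get_obs();R=Ro.from_rotvec(o["tool_rot"]).as_matrix()
    tip=np.array(o["tool_pos"])+R[:,2]*.173
    y=np.degrees(np.arctan2(R[1,0],R[0,0])-yaw)
    return (R.T@(np.array(target_tip)-tip)*1000).round(1),tip.round(4),y.round(2)
E
python3 - <<'E'
from h import *
fr,e1=tri((368.75,115.5),(412,212));fl,e2=tri((328.75,151.2),(301.2,228))
rl=onz("top",(294.5,173),.106);rr=onz("top",(393.2,159.2),.106)
print("front",fr.round(4),e1.round(4),fl.round(4),e2.round(4),"rear",rl.round(4),rr.round(4))
rm=(rl+rr)/2;fm=(fr+fl)/2;km=np.array([.4835,-.0955,.0765]);print("yaw",yaw)
for nm,v in(("rear",rm),("front",fm)):print(nm,v.round(4),"rel keys x,y",((v-km)@ex).round(4),((v-km)@ey).round(4))
d=(fm-rm);print("angle",np.arctan2(fm[2]-rm[2],-(d@ex)),"len",np.hypot(d[2],d@ex), "yaws",np.arctan2(-(fl-fr)[0],(fl-fr)[1]),np.arctan2(-(rl-rr)[0],(rl-rr)[1]))
for z in(.16,.17,.18,.19):print(z,onz("top",(355,211.2),z).round(4), ((onz("top",(355,211.2),z)-rm)@ex).round(4))
print("cup",onz("top",(268,241),.07),"tape",onz("top",(440,203),.048))
# hinge line = rm - lower by 6mm ; 
print(totool([.55,-.1,.3]))
E
```

```text
front [ 0.5759 -0.1909  0.2043] 0.0009 [0.5451 0.0188 0.2032] 0.0024 rear [0.6746 0.0391 0.106 ] [ 0.7038 -0.1738  0.106 ]
yaw 0.1481689888591068
rear [ 0.6892 -0.0673  0.106 ] rel keys x,y 0.2076 -0.0025
front [ 0.5605 -0.086   0.2038] rel keys x,y 0.0775 -0.002
angle 0.6445461575522081 len 0.16270835777353304 yaws 0.14562125332731493 0.13650924888286697
0.16 [ 0.5836 -0.0859  0.16  ] -0.1072
0.17 [ 0.5822 -0.0852  0.17  ] -0.1084
0.18 [ 0.5809 -0.0845  0.18  ] -0.1097
0.19 [ 0.5795 -0.0839  0.19  ] -0.1109
cup [0.53136237 0.09857477 0.07      ] tape [ 0.61660105 -0.28526282  0.048     ]
(array([ 445.4, -286.9,  -68.8]), array([ 0.2822, -0.557 ,  0.2306]), np.float64(18.37))
```

>>> step_arm --commands '[[0,[0,0,-30],9],[0,[479,-288,-30],18.4],[0,[479,-288,-30],18.4],[0,[479,-288,-30],18.4],[0,[479,-288,-30],18.4],[0,[479,-288,-30],18.4],[0,[479,-288,-30],18.4],[0,[479,-288,-30],18.4],[0,[479,-288,-30],18.4],[0,[479,-288,-30],18.4],[0,[479,-288,-30],18.4],[0,[479,-288,-30],18.4]]'

```text
t: 1.6
tool_pos: [0.5795, -0.0842, 0.4341]
tool_rot: [3.133, 0.233, -0.002]
contact_force: [0.1, -0.1, 0.3]
opening: -0.0004
grip_force: 0.0
```

```bash
python3 - <<'E'
from h import *
im=eyes.get_image("top")
c=im[150:290,285:425,::-1];cv2.imwrite("pics/t1.png",cv2.resize(c,None,fx=4,fy=4))
print(totool([.579,-.084,.194]),monitor.get_obs()["opening"])
H=np.array([.69,-.067,.1])
for th in(.63,.5,.4,.3,.2,.1,.05,0):print(th,totool(H+ex*(-.15*np.cos(th)+.0075*np.sin(th))+[0,0,.15*np.sin(th)+.0075*np.cos(th)])[0])
E
```

```text
(array([ 0.1, -0.8, 67.3]), array([ 0.5791, -0.0848,  0.2613]), np.float64(-0.07)) 0.0005841968263967728
0.63 [-4.4 -1.3 66.9]
0.5 [-15.7  -1.2  82.8]
0.4 [-22.9  -1.2  96. ]
0.3 [-28.7  -1.2 109.8]
0.2 [-33.1  -1.2 124.2]
0.1 [-36.1  -1.2 138.9]
0.05 [-37.   -1.2 146.3]
0 [-37.6  -1.2 153.8]
```

View pics/t1.png

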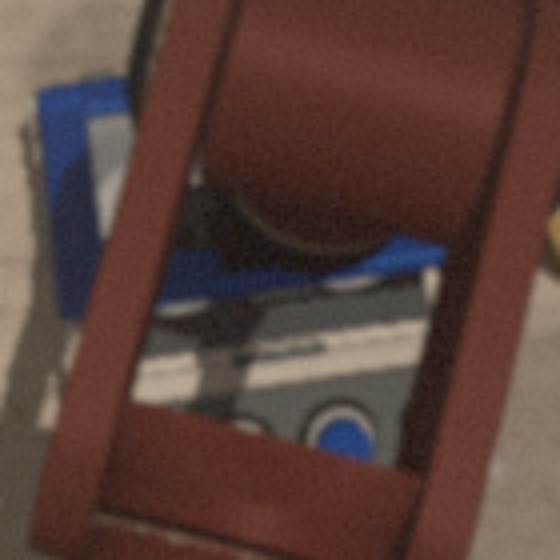

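The arm hides the pad from above here, so I'll go by the computed arc and check the force.

>>> step_arm --commands '[[0,[0,-1,35],0],[0,[-2,-1,55],0],[0,[-4,-1,67],0],[0,[-10,-1,75],0],[0,[-16,-1,83],0],[0,[-20,-1,90],0],[0,[-23,-1,96],0],[0,[-26,-1,103],0],[0,[-29,-1,110],0],[0,[-31,-1,117],0],[0,[-33,-1,124],0],[0,[-34,-1,128],0]]'

```text
t: 3.15
tool_pos: [0.5456, -0.0882, 0.306]
tool_rot: [-3.133, -0.232, 0.001]
contact_force: [0.3, 0.5, 0.9]
opening: -0.0001
grip_force: 0.2
```

```bash
python3 - <<'E'
from h import *
im=eyes.get_image("scene")
c=im[90:250,250:450,::-1];cv2.imwrite("pics/s2.png",cv2.resize(c,None,fx=4,fy=3.7))
print(monitor.get_obs()["contact_force"])
E
```

```text
[0.05471393 0.14860245 0.25027183]
```

View pics/s2.png

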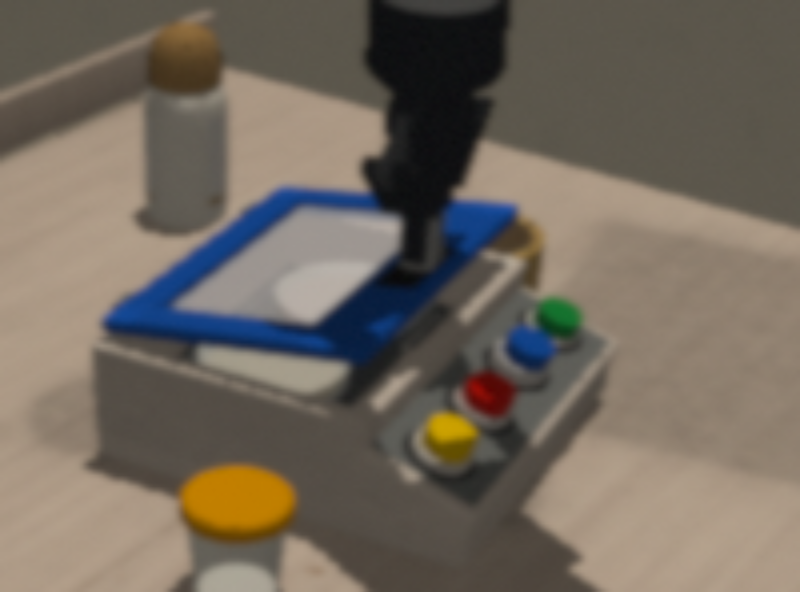

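The picture shows the fingertips on the pad at about (418,270), with the lid most of the way down. I'll carry on to the snap.

>>> step_arm --commands '[[0,[-1,0,4],0],[0,[-2,0,8],0],[0,[-2,0,12],0],[0,[-3,0,15],0],[0,[-3,0,18],0],[0,[-4,0,20],0],[0,[-4,0,22],0],[0,[-4,0,24],0],[0,[-4,0,25],0],[0,[-4,0,25],0]]'

```text
t: 4.45
tool_pos: [0.5417, -0.0888, 0.2811]
tool_rot: [-3.133, -0.232, 0.001]
contact_force: [0.1, 0.1, -0.9]
opening: -0.0002
grip_force: 0.0
```

>>> step_arm --commands '[[0,[0,0,1],0],[0,[0,0,2],0],[0,[0,0,2],0]]'

```text
t: 4.82
tool_pos: [0.5418, -0.0888, 0.2796]
tool_rot: [-3.133, -0.232, 0.0]
contact_force: [0.2, 1.0, 0.6]
opening: -0.0003
grip_force: 0.0
```

>>> step_arm --commands '[[0,[0,0,1],0],[0,[0,0,2],0],[0,[0,0,2],0]]'

```text
t: 5.2
tool_pos: [0.542, -0.0889, 0.2794]
tool_rot: [3.133, 0.232, -0.001]
contact_force: [-3.6, 0.1, 9.8]
opening: 0.0004
grip_force: 4.4
```

>>> step_arm --commands '[[0,[0,0,1],0],[0,[0,0,2],0],[0,[0,0,2],0]]'

```text
t: 5.58
tool_pos: [0.5422, -0.0889, 0.2792]
tool_rot: [3.133, 0.232, -0.002]
contact_force: [-10.6, 3.0, 17.8]
opening: 0.0001
grip_force: 9.0
```

>>> step_arm --commands '[[0,[0,0,-30],0],[0,[-20,-50,-60],0],[0,[-80,-80,-60],0],[0,[-80,-80,-60],0],[0,[-80,-80,-60],0]]'

```text
t: 6.2
tool_pos: [0.451, -0.0215, 0.336]
tool_rot: [3.132, 0.232, 0.002]
contact_force: [0.1, 0.1, 1.0]
opening: -0.0002
grip_force: 0.0
```

```bash
python3 - <<'E'
from h import *
im=eyes.get_image("scene")
c=im[90:250,250:450,::-1];cv2.imwrite("pics/s3.png",cv2.resize(c,None,fx=4,fy=3.7))
print(monitor.get_obs()["contact_force"])
n=-.342*ex+[0,0,.94]
for k,C in dict(yellow=(.4719,-.0141,.0765),blue=(.4861,-.123,.08),green=(.4962,-.1769,.0729)).items():
  for s in(.02,.006,0,-.01):print(k,s,totool(np.array(C)+s*n-.009*ex)[0])
E
```

```text
[ 0.17109635 -0.44851324 -0.57861469]
yellow 0.02 [ 5.  -4.7 68. ]
yellow 0.006 [ 9.7 -4.8 81.1]
yellow 0 [11.8 -4.8 86.8]
yellow -0.01 [15.2 -4.8 96.2]
blue 0.02 [  3.  105.1  64.5]
blue 0.006 [  7.8 105.1  77.7]
blue 0 [  9.8 105.   83.3]
blue -0.01 [ 13.2 105.   92.7]
green 0.02 [  5.1 159.9  71.7]
green 0.006 [  9.9 159.8  84.8]
green 0 [ 11.9 159.8  90.5]
green -0.01 [ 15.3 159.8  99.9]
```

View pics/s3.png

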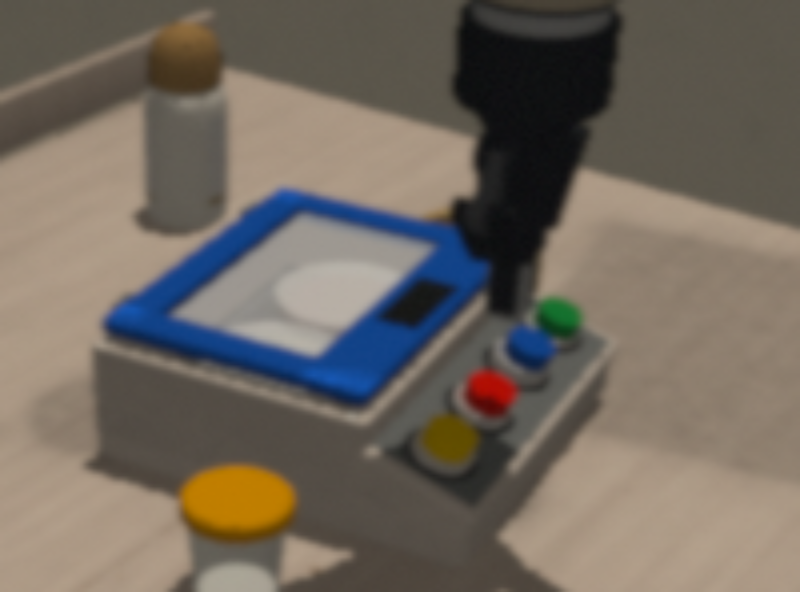

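The lid is flat and shut, with the pad at (418,302) in the crop. The gripper hovers over the yellow key (447,440), which is in its shadow.

>>> step_arm --commands '[[0,[4,-5,50],0],[0,[5,-5,68],0],[0,[10,-5,81],0],[0,[10,-5,81],0],[0,[10,-5,81],0]]'

```text
t: 6.88
tool_pos: [0.461, -0.0153, 0.2558]
tool_rot: [3.133, 0.231, 0.002]
contact_force: [0.4, 0.8, 0.2]
opening: -0.0002
grip_force: 0.0
```

>>> step_arm --commands '[[0,[0.7,0,1.9],0],[0,[1.4,0,3.8],0],[0,[1.4,0,3.8],0]]'

```text
t: 7.25
tool_pos: [0.4618, -0.0149, 0.2515]
tool_rot: [3.133, 0.232, 0.002]
contact_force: [-0.0, -0.3, 2.0]
opening: -0.0
grip_force: 1.0
```

>>> step_arm --commands '[[0,[0.7,0,1.9],0],[0,[0.7,0,1.9],0]]'

```text
t: 7.5
tool_pos: [0.4625, -0.0148, 0.2495]
tool_rot: [3.133, 0.232, 0.002]
contact_force: [0.8, 0.2, 3.0]
opening: 0.0
grip_force: 1.4
```

>>> step_arm --commands '[[0,[0.7,0,1.9],0],[0,[0.7,0,1.9],0]]'

```text
t: 7.75
tool_pos: [0.4632, -0.0147, 0.2474]
tool_rot: [3.133, 0.232, 0.002]
contact_force: [1.2, -0.3, 3.9]
opening: -0.0002
grip_force: 1.8
```

>>> step_arm --commands '[[0,[0.7,0,1.9],0],[0,[0.7,0,1.9],0]]'

```text
t: 8.0
tool_pos: [0.4639, -0.0146, 0.2455]
tool_rot: [3.133, 0.232, 0.002]
contact_force: [0.4, -0.8, 4.9]
opening: -0.0001
grip_force: 2.2
```

>>> step_arm --commands '[[0,[0.7,0,1.9],0],[0,[0.7,0,1.9],0]]'

```text
t: 8.25
tool_pos: [0.4646, -0.0145, 0.2437]
tool_rot: [3.133, 0.232, 0.001]
contact_force: [0.2, -0.4, 6.0]
opening: 0.0001
grip_force: 2.6
```

>>> step_arm --commands '[[0,[0.35,0,0.95],0],[0,[0.35,0,0.95],0]]'

```text
t: 8.5
tool_pos: [0.4649, -0.0144, 0.2428]
tool_rot: [3.133, 0.232, 0.001]
contact_force: [1.1, -1.1, 5.4]
opening: 0.0
grip_force: 2.8
```

>>> step_arm --commands '[[0,[0.35,0,0.95],0],[0,[0.35,0,0.95],0]]'

```text
t: 8.75
tool_pos: [0.4653, -0.0144, 0.2422]
tool_rot: [3.133, 0.232, 0.001]
contact_force: [-0.7, 0.5, 7.3]
opening: -0.0002
grip_force: 3.8
```

Yellow reached its stop, where the force jumped. Now the blue key.

>>> step_arm --commands '[[0,[-7,0,-20],0],[0,[-15,0,-42],0],[0,[-15,60,-42],0],[0,[-15,110,-42],0],[0,[-15,110,-42],0],[0,[-8,110,-18],0],[0,[-8,110,-18],0],[0,[-8,110,-18],0]]'

```text
t: 9.75
tool_pos: [0.4729, -0.1236, 0.2591]
tool_rot: [-3.132, -0.233, 0.002]
contact_force: [0.7, 0.6, 1.0]
opening: 0.0003
grip_force: 0.0
```

>>> step_arm --commands '[[0,[0.7,0,1.9],0],[0,[0.7,0,1.9],0]]'

```text
t: 10.0
tool_pos: [0.474, -0.124, 0.258]
tool_rot: [3.133, 0.232, 0.001]
contact_force: [0.1, 0.1, 0.0]
opening: 0.0
grip_force: 0.0
```

>>> step_arm --commands '[[0,[0.7,0,1.9],0],[0,[0.7,0,1.9],0]]'

```text
t: 10.25
tool_pos: [0.4746, -0.1241, 0.2556]
tool_rot: [-3.133, -0.232, -0.0]
contact_force: [-0.5, 0.2, -1.3]
opening: -0.0
grip_force: 0.1
```

>>> step_arm --commands '[[0,[0.7,0,1.9],0],[0,[0.7,0,1.9],0]]'

```text
t: 10.5
tool_pos: [0.4753, -0.124, 0.2538]
tool_rot: [-3.133, -0.232, 0.0]
contact_force: [-1.4, -0.1, 2.6]
opening: -0.0002
grip_force: 1.3
```

>>> step_arm --commands '[[0,[0.7,0,1.9],0],[0,[1.4,0,3.8],0],[0,[1.4,0,3.8],0]]'

```text
t: 10.88
tool_pos: [0.4768, -0.1238, 0.2499]
tool_rot: [-3.133, -0.232, 0.0]
contact_force: [-2.2, 0.2, 4.0]
opening: -0.0004
grip_force: 2.1
```

>>> step_arm --commands '[[0,[0.7,0,1.9],0],[0,[0.7,0,1.9],0]]'

```text
t: 11.12
tool_pos: [0.4774, -0.1237, 0.248]
tool_rot: [3.133, 0.232, -0.0]
contact_force: [-2.7, 1.5, 4.1]
opening: 0.0001
grip_force: 2.5
```

>>> step_arm --commands '[[0,[0.7,0,1.9],0],[0,[0.7,0,1.9],0]]'

```text
t: 11.38
tool_pos: [0.4781, -0.1236, 0.2461]
tool_rot: [3.133, 0.232, -0.0]
contact_force: [-3.3, 0.5, 4.9]
opening: -0.0004
grip_force: 2.9
```

>>> step_arm --commands '[[0,[0.35,0,0.95],0],[0,[0.35,0,0.95],0]]'

```text
t: 11.62
tool_pos: [0.4784, -0.1236, 0.2458]
tool_rot: [3.133, 0.232, -0.002]
contact_force: [-6.6, 1.3, 9.1]
opening: 0.0001
grip_force: 5.1
```

>>> step_arm --commands '[[0,[-7,0,-20],0],[0,[-15,0,-42],0],[0,[-15,55,-42],0],[0,[-15,55,-42],0],[0,[-3,55,-9],0],[0,[-3,55,-9],0],[0,[-3,55,-9],0]]'

```text
t: 12.5
tool_pos: [0.4834, -0.1779, 0.2541]
tool_rot: [-3.133, -0.233, 0.001]
contact_force: [0.4, 0.3, 0.2]
opening: 0.0
grip_force: 0.0
```

>>> step_arm --commands '[[0,[0.7,0,1.9],0],[0,[0.7,0,1.9],0]]'

```text
t: 12.75
tool_pos: [0.4844, -0.1782, 0.253]
tool_rot: [3.132, 0.232, 0.002]
contact_force: [0.8, -0.4, 0.2]
opening: 0.0003
grip_force: 0.0
```

>>> step_arm --commands '[[0,[0.7,0,1.9],0],[0,[0.7,0,1.9],0]]'

```text
t: 13.0
tool_pos: [0.4849, -0.1781, 0.2503]
tool_rot: [-3.133, -0.232, 0.0]
contact_force: [-0.6, 0.0, -0.3]
opening: -0.0003
grip_force: 0.0
```

>>> step_arm --commands '[[0,[0.7,0,1.9],0],[0,[0.7,0,1.9],0]]'

```text
t: 13.25
tool_pos: [0.4857, -0.1781, 0.2487]
tool_rot: [3.133, 0.232, 0.0]
contact_force: [-1.1, 0.3, 2.5]
opening: -0.0004
grip_force: 1.1
```

>>> step_arm --commands '[[0,[0.7,0,1.9],0],[0,[1.4,0,3.8],0],[0,[1.4,0,3.8],0]]'

```text
t: 13.62
tool_pos: [0.4871, -0.1779, 0.2448]
tool_rot: [3.133, 0.232, 0.0]
contact_force: [-1.9, -0.0, 3.6]
opening: 0.0003
grip_force: 1.9
```

>>> step_arm --commands '[[0,[0.7,0,1.9],0],[0,[0.7,0,1.9],0]]'

```text
t: 13.88
tool_pos: [0.4878, -0.1778, 0.2429]
tool_rot: [3.133, 0.232, 0.0]
contact_force: [-1.6, -1.0, 4.9]
opening: -0.0001
grip_force: 2.3
```

>>> step_arm --commands '[[0,[0.7,0,1.9],0],[0,[0.7,0,1.9],0]]'

```text
t: 14.12
tool_pos: [0.4885, -0.1777, 0.241]
tool_rot: [3.133, 0.232, 0.0]
contact_force: [-2.2, -1.1, 5.9]
opening: -0.0001
grip_force: 2.7
```

>>> step_arm --commands '[[0,[0.35,0,0.95],0],[0,[0.35,0,0.95],0]]'

```text
t: 14.38
tool_pos: [0.4888, -0.1777, 0.2401]
tool_rot: [3.133, 0.232, 0.0]
contact_force: [-1.5, -0.5, 4.4]
opening: -0.0003
grip_force: 2.9
```

>>> step_arm --commands '[[0,[0.35,0,0.95],0],[0,[0.35,0,0.95],0]]'

```text
t: 14.62
tool_pos: [0.4891, -0.1777, 0.2398]
tool_rot: [3.133, 0.232, -0.001]
contact_force: [-5.2, 0.1, 8.8]
opening: 0.0002
grip_force: 5.2
```

Green is at its stop. I'll retreat and check.

>>> step_arm --commands '[[0,[-7,0,-20],0],[0,[-15,0,-42],0],[0,[-25,0,-100],0],[0,[-60,120,-150],0],[0,[-60,180,-150],0],[0,[-60,180,-150],0],[0,[-60,180,-150],0],[0,[-60,180,-150],0]]'

```text
t: 15.62
tool_pos: [0.4561, -0.3642, 0.3877]
tool_rot: [-3.131, -0.231, 0.001]
contact_force: [1.0, 0.5, 0.5]
opening: -0.0001
grip_force: 0.0
```

```bash
python3 - <<'E'
from h import *
im=eyes.get_image("scene")
c=im[90:250,250:450,::-1];cv2.imwrite("pics/s4.png",cv2.resize(c,None,fx=4,fy=3.7))
print(monitor.get_obs()["contact_force"])
E
```

```text
[ 0.1607966  -0.19632879  0.7606964 ]
```

View pics/s4.png

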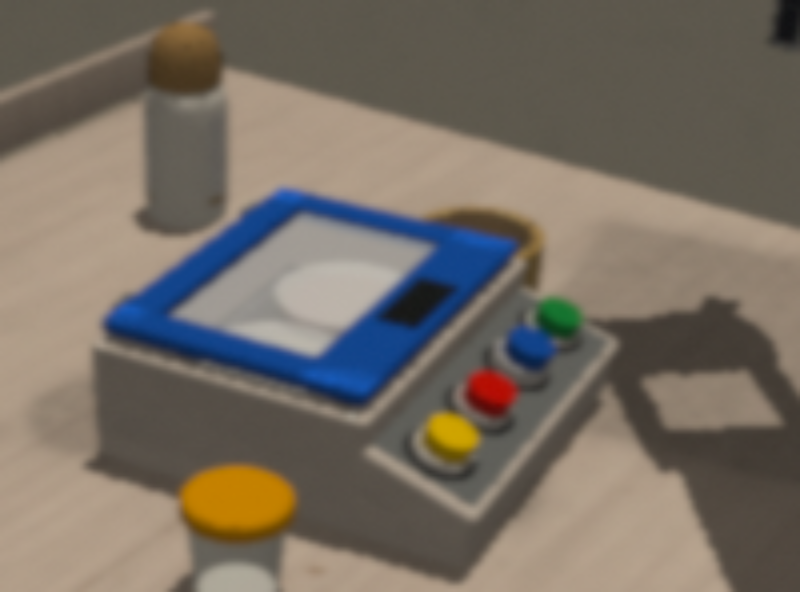

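The lid is shut (pad at (418,302)), all four keys are up again, the cup (238,500) and tape (490,230) have not moved, and the arm is clear.

```bash
python3 -c "
from station import finish_job
print(finish_job())"
```

```text
the job is handed in; nothing more can be done
None
```

I handed the job in at about 16 s: the lid is pushed shut and looks latched in the last picture, then yellow, blue and green were each pressed to the stop in that order (about 9 to 11 N at most); red, the cup and the tape were left alone.

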